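# Zero a coffee mill's burrs and set the grind

### The arm

A 6-joint arm with a two-finger parallel gripper is mounted at the origin on the work surface. World frame = base frame: x ahead of the robot, y to its left, z up, the work surface at z = 0. Lengths are in mm, angles in rad, forces in N, time in s.
With the tool pointing down it reaches from about 275 to 975 mm from the base axis. Payload 8.4 kg.
Tool frame: the origin (TCP) lies where the fingers leave the gripper's body, on its centre line; the fingertips stand 88 mm ahead of it and the grasp point (between the pads) lies 69 mm ahead of it (ctrl.grasp_offset is the z of the grasp point in the tool frame, in mm); z points along the fingers, y is the line along which they close (so a half turn about z gives the same grasp; the last joint's range is limited). The gripper opens to 92 mm and grips with 3 to 60 N. Pads are 20 mm wide; open, the fingers measure 128 mm over their backs; the gripper's body (75 mm by 189 mm) begins 69 mm behind the grasp point.
Start: joints at [-1.222, 0.353, 1.633, -0, 1.155, -0.002], TCP at [214.78, -586.94, 302.683] pointing down, gripper open.
Joint ranges: [-2.63, 2.63], [-0.92, 2.1], [0.06, 2.66], [-1.3, 4.44], [0, 2.69], [-3.02, 3.02]. Speed limits (rad/s): [2.22, 2.22, 2.79, 3.14, 3.14, 3.14].

### API

Orientations are given as a unit quaternion [w, x, y, z].
In Python, from plant import ctrl, eyes gives the robot as it stands. The module is installed in compiled form; this text tells all that it offers.
- The arm moves only by the shell command python3 -m pendant 'ROWS' [FORCE]. ROWS is JSON, a list that holds one entry, the list of rows, each a list of 5 numbers: the shift along the tool's x, y, z in units of 50 mm (1.0 is 50 mm), then the turn about the tool's z in units of 8 degrees (1.0 is 8 degrees), then the closure, from -1 (fully open) to 1 (shut), so that 0 is half open. In form: [[[dx, dy, dz, spin, fingers], ...]]. A call has 1 to 12 rows; each row shifts and turns the commanded pose from where the row before left it, along the tool's axes as they then stand; what a row does not reach is not made up. A row lasts 1/10 s, in which the tool goes at most 50 mm and 8.59 degrees, less where a joint would pass 70% of its speed; a pose out of reach is approached as far as the arm can. A call is refused whole if a number of a shift passes 1 or a number of a turn 1, either way. A call with a gripper value outside its range is refused whole. The fingers move at their own pace and stop on an object; FORCE is the grip in N (left out, the last holds). Time passes only in rows, so rows that do not move let the fingers close. It gives the time, the measured TCP pose, the force, the opening and the grip force at its end, in the units of the state.
- ctrl.observe(): the state, without advancing time (a new reading comes with each control period).
- eyes.get_image(name): name is "scene" or "top" or "wrist"; returns a dict with "color" (384x512x3 uint8, blue, green, red), "fovy" (degrees; the focal length in pixels is half the picture's height over the tangent of half this angle, whatever the lens; pixels are square), "cx", "cy" (the principal point, pixels), "rvec" (rotation vector, rad) and "tvec" (3), from world to camera coordinates, as OpenCV has them. Camera axes: x right, y down, z forward; pixel columns grow to the right and rows downward; lengths in mm; the calibration is good to about 2 mm. A picture is of the moment at which its call begins. There is no depth.
- ctrl.finish_job(): hands the job in; it is judged then, once.
The state is a dict: "time": time; "joint_pos": joint angles; "qd": joint speeds; "effort": joint torques, N m; "ee_pos": TCP position; "tool_rot": TCP orientation; "ft_force": force on the tool from outside, world axes, zero at the start; "torque": the same for the moment, N m; "finger_gap": finger opening in mm; "grip_force": force on a finger pad.
Only numpy, scipy, OpenCV 4.12 (cv2) and the standard library are available. Lean on these libraries where they do the work, as an engineer would, in place of code of your own. Each camera call takes 0.05 s, during which the arm holds its last target. There are 200 camera calls.

### The job

Set the grind of the coffee mill from zero: first push the slide gate under its hopper fully shut so that no beans can drop, then turn the adjusting ring clockwise until the burrs touch, and back it off four clicks. Let go of the mill, with the ring left on the fourth click and the gate still shut, and leave everything else standing where it is.

Things in the scene. Friction and masses are not known exactly. Their poses are not given: they have to be found in the camera images.
- mill: electric coffee mill, fixed, its front (-x) turned to the robot and its left; z up. Foot 300 x 150 x 22 mm, slanted motor and aluminium burr head 124 mm across; behind the ring a round steel hopper with black lid, 114 mm across, axis at the mill's x = 50 mm, from 273 to 348 mm high (lid knob to 358). Origin on the slab, 82 mm behind ring_grip. Spout at the front over the red cup
- ring_grip (a point): adjusting ring on the head's face, black, ribbed: 56 mm across, 30 mm tall, gripped round its outside. Point on its axis half-way up: 15 mm below its top face, 15 mm above a skirt 88 mm across; 260 mm above the slab. z axis: the ring's axis, out of its face, leaning 30 degrees from vertical to the mill's front; x turns with the ring. The hopper stands behind it: reach it along its axis
- ring (a joint): ring angle, rad: 0 = burrs touch (firm stop); grows as it is backed off, anticlockwise seen at its face (positive about ring_grip's z). Clicks every 15 degrees (0.262 rad) from 0 on; a spring ball holds it on each click and it snaps in when let go nearby. A click takes about 0.15 N m. Starts 2 to 5 clicks from touching; turns back 12 at most
- gate_tab (a point): turned-up tab of the flat steel gate under the hopper, at the mill's right (its -y): 46 mm along the mill's x, 7 mm thick along y, from 262 to 290 mm above the slab; the 4 mm plate that carries it has its top at 266 mm. Point at the tab's centre, axes as the mill's. Shut, it is 92.5 mm from the hopper's axis; pushing it to the mill's +y shuts the gate
- gate (a joint): slide of the gate in m: 0 = fully shut (against a stop), grows as it is pulled out to the mill's right (-y), 0.05 = fully open. It stays where it is left and needs about 3 to 6 N to move
- cup: red plastic cup, 72 mm across and 85 mm tall, standing on the mill's foot under the spout; origin at its underside. Bystander
- bowl: white ceramic bowl, 170 mm across and 70 mm tall, on the slab to the right of the mill below the gate; origin at its underside. Bystander
- canister: white plastic canister with a ribbed green twist cap, 108 mm across and 170 mm tall, to the left of the mill; origin at its underside. Bystander
- jebena: dark clay coffee pot with a long neck, handle and spout, body 136 mm across, 205 mm tall, to the left of the mill; origin at its underside. Bystander
- ladle: stainless ladle lying on the slab in front and to the right, bowl 88 mm across and 30 mm tall, handle reaching 265 mm along its -x; origin under its bowl. Bystander
- paddle: wooden paddle lying flat on the slab to the right, 430 mm long along its x, blade 85 mm wide, 12 mm thick at most; origin near its middle. Bystander
- coffee_cup1: small white cup without handle, 68 mm across and 52 mm tall, on the slab to the left; origin at its underside. Bystander
- coffee_cup2: a second such cup. Bystander

How it is judged (in metres and radians):
On the way, in this order (a step that is already met when the one before it is completed fails the run):
1. the slide gate is pushed fully shut (within 4 mm) (value of joint gate below 0.004 m), for 0.2 s.
2. with the gate shut, the ring is turned until the burrs touch (within 0.06 rad of the stop) (value of joint ring below 0.06 rad and value of joint gate below 0.004 m), for 0.2 s.
At the end, for the whole second after the job is handed in: the ring rests on the fourth click from touching (1.047 rad, within 0.1 rad) and does not move, and the gate is fully shut (within 4 mm) (value of joint ring between 0.947 and 1.147 rad and velocity of joint ring between -0.05 and 0.05 rad/s and value of joint gate below 0.004 m).
It fails at once if a bystander is moved more than 25 mm or knocked over (distance of any of cup, bowl, canister, jebena, ladle, paddle, coffee_cup1, coffee_cup2 from where it was at the start of the episode above 0.025 m).
It also fails if it takes over 54 s, if anything falls off the work surface, if the arm or the gripper's body presses on something with over 40 N, if the wrist force passes 120 N, or if a joint passes its speed limit or range.

## Working session

There is one attempt and no reset: what is moved stays moved. The work goes in short steps, Python scripts to look and compute and a shell command to move; the robot and the scene stay as the last step left them, time stands still between calls to the robot, and variables do not carry over. Pictures are saved under pics/ and viewed, at most 10 in all, crops included, and the job is handed in when it is done.

```bash
mkdir -p pics; cat > h.py <<'E'
import numpy as np, cv2
from scipy.spatial.transform import Rotation as R
from plant import ctrl, eyes
def shot(n,f):
    im=eyes.get_image(n); cv2.imwrite(f'pics/{f}.png',im['color']); 
    import pickle; pickle.dump(im,open(f'pics/{f}.pkl','wb')); return im
def load(f):
    import pickle; return pickle.load(open(f'pics/{f}.pkl','rb'))
def ray(im,u,v):
    f=192/np.tan(np.radians(im['fovy'])/2); M=R.from_rotvec(np.ravel(im['rvec'])).as_matrix(); t=np.ravel(im['tvec'])
    return -M.T@t, M.T@np.array([(u-im['cx'])/f,(v-im['cy'])/f,1])
def onz(im,u,v,z):
    c,d=ray(im,u,v); return c+d*(z-c[2])/d[2]
def proj(im,p):
    f=192/np.tan(np.radians(im['fovy'])/2); M=R.from_rotvec(np.ravel(im['rvec'])).as_matrix()
    q=M@np.array(p,float)+np.ravel(im['tvec']); return np.array([im['cx']+f*q[0]/q[2],im['cy']+f*q[1]/q[2]])
def two(i1,p1,i2,p2):
    c1,d1=ray(i1,*p1); c2,d2=ray(i2,*p2)
    s=np.linalg.lstsq(np.c_[d1,-d2],c2-c1,rcond=None)[0]; a=c1+s[0]*d1;b=c2+s[1]*d2
    return (a+b)/2, np.linalg.norm(a-b)
E
python3 - <<'E'
from h import *
for n in ('scene','top','wrist'):
    im=shot(n,n+'0'); print(n,im['fovy'],im['cx'],im['cy'],ray(im,256,192)); 
a=[cv2.imread(f'pics/{n}0.png') for n in ('scene','top')]
s=ctrl.observe();print(s)
E
```

```text
scene 48.20842658752962 254.16568620611017 197.97409853375652 (array([1161.53213739,  461.42838489, 1142.29838631]), array([-0.53309116, -0.39133768, -0.75025376]))
top 49.84863634458327 250.5165137182831 188.59618098873293 (array([ 365.53273631,  -10.4736718 , 1326.04934875]), array([ 0.11494704, -0.00650391, -0.99347314]))
wrist 68.01614525027662 253.81427721759698 189.0837750582228 (array([ 286.15625886, -559.91635306,  384.50468833]), array([-0.25844959, -0.1032852 , -0.96057274]))
{'time': 0.15, 'joint_pos': array([-1.22236357e+00,  3.53498194e-01,  1.63389940e+00, -5.06623459e-05,
        1.15520181e+00, -2.42644601e-03]), 'qd': array([ 0.00075059,  0.00013593, -0.00192623, -0.00126174,  0.00084988,
        0.00033575]), 'effort': array([ 1.91345616e-04, -5.94209826e+01, -3.34468818e+01,  6.97334949e-02,
        2.04812083e-02, -6.78166703e-05]), 'ee_pos': array([ 214.7009372 , -586.69345866,  302.1577464 ]), 'tool_rot': array([-4.91873672e-04,  9.84649739e-01,  1.74541222e-01, -1.09475817e-04]), 'ft_force': array([ 0.12122792, -0.03904709,  0.85271665]), 'torque': array([0.01379591, 0.04820519, 0.00927219]), 'grip_force': 0.0, 'finger_gap': 92.30428328216789}
```

View pics/scene0.png

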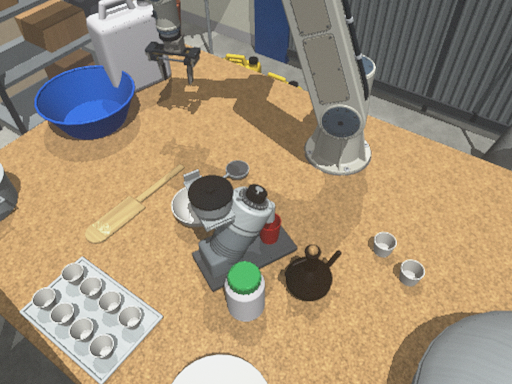

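View pics/top0.png

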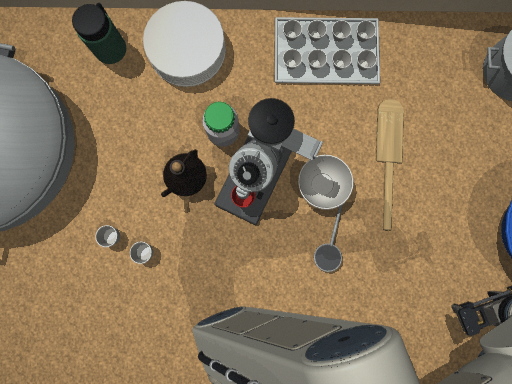

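The scene picture shows the mill in the middle: lid at (210,193), ring at (257,195), gate tab at about (193,178), bowl underneath it. In the top picture the lid is at (271,121), the ring at (248,175) and the open gate's tab at about (318,150). Next I'll compute the positions.

```bash
python3 - <<'E'
from h import *
t=load('top0'); s=load('scene0')
def blob(im,x0,y0,x1,y1,thr):
    g=im['color'][y0:y1,x0:x1].max(2); m=(g<thr).astype(np.uint8)
    c=max(cv2.findContours(m,cv2.RETR_EXTERNAL,cv2.CHAIN_APPROX_NONE)[0],key=cv2.contourArea)
    h=cv2.convexHull(c)+np.array([x0,y0]); return cv2.fitEllipse(h)
lt=blob(t,240,90,305,150,60); print('lid top',lt)
rt=blob(t,230,155,268,190,60); print('ring top',rt)
ls=blob(s,183,170,236,212,60); print('lid scene',ls)
for z in(340,348): print(z,onz(t,*lt[0],z),onz(s,*ls[0],z))
r=onz(t,*rt[0],273); print(r)
L=onz(t,*lt[0],346); d=(L-r)[:2]; print('yaw',np.degrees(np.arctan2(d[1],d[0])),np.linalg.norm(d))
for uv in((307,157),(321,140),(318,148)): print(onz(t,*uv,290))
a=cv2.resize(t['color'][90:220,190:360],None,fx=4,fy=4,interpolation=2)[:, :]
b=cv2.resize(s['color'][150:280,150:310],None,fx=4,fy=4,interpolation=2)
cv2.imwrite('pics/ct.png',a);cv2.imwrite('pics/cs.png',b)
E
```

```text
lid top ((270.8845520019531, 121.3626708984375), (45.30347442626953, 46.7700080871582), 18.811052322387695)
ring top ((249.1199188232422, 174.36553955078125), (22.934612274169922, 26.862329483032227), 135.68260192871094)
lid scene ((222.00636291503906, 197.41139221191406), (14.426711082458496, 28.806501388549805), 40.74876403808594)
340 [654.60575479 -51.10535689 340.        ] [653.75066255 -15.78497959 340.        ]
348 [652.26045215 -50.77570454 348.        ] [658.81393061 -11.02651693 348.        ]
[532.89818855   0.98955892 273.        ]
yaw -23.37637383702132 130.67457912621302
[ 577.08975732 -146.03863055  290.        ]
[ 621.90334839 -181.95483973  290.        ]
[ 600.88637959 -174.17115429  290.        ]
```

View pics/ct.png

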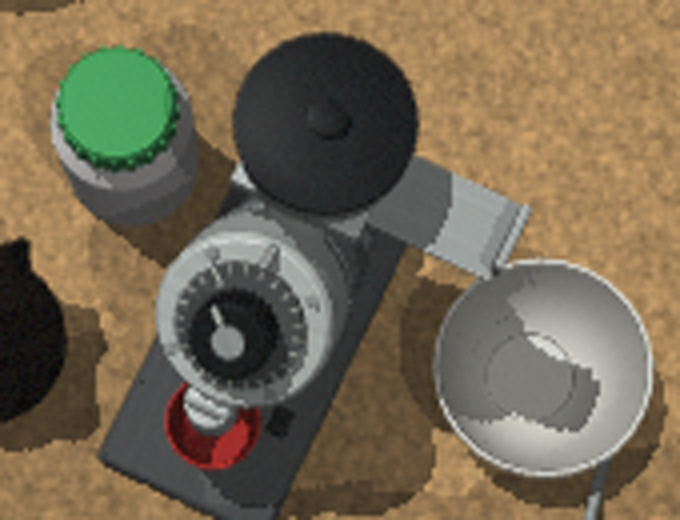

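View pics/cs.png

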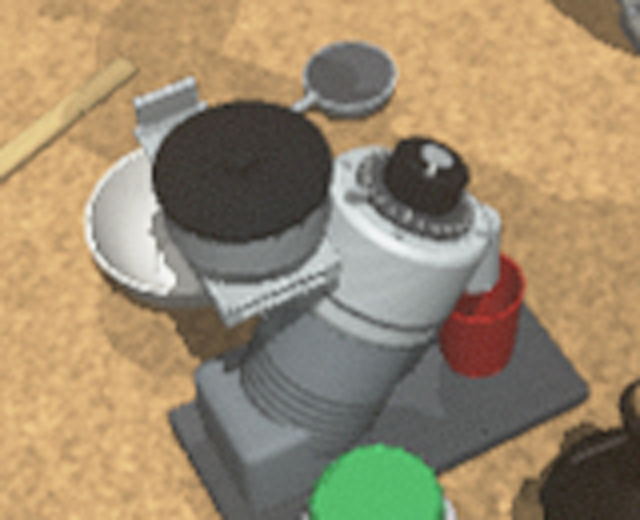

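Top crop: the silver ring knob's dot is at crop (228,343), the tab runs from (527,207) to (495,272), and the foot's edges give the yaw. Scene crop: lid centre at (243,170), knob dot at (435,157), tab from (138,105) to (195,80).

```bash
python3 - <<'E'
from h import *
t=load('top0'); s=load('scene0')
ct=lambda u,v:(190+(u+.5)/4-.5,90+(v+.5)/4-.5); cs=lambda u,v:(150+(u+.5)/4-.5,150+(v+.5)/4-.5)
P={}
for n,a,b in (('lid',(325,123),(243,170)),('dot',(228,343),(435,157)),('tab1',(527,207),(138,103)),('tab2',(495,272),(195,82))):
    P[n],e=two(t,ct(*a),s,cs(*b)); print(n,P[n].round(1),round(e,1))
print('tab on 290',onz(t,*ct(527,207),290),onz(t,*ct(495,272),290))
L=onz(t,*ct(325,123),348); D=onz(t,*ct(228,343),274)
print(L,D)
for a,b in(((98,457),(235,165)),((98,457),(270,519)),((408,255),(280,510))):
    d=onz(t,*ct(*b),22)-onz(t,*ct(*a),22); print('foot edge ang',np.degrees(np.arctan2(d[1],d[0])))
E
```

```text
lid [656.9 -50.8 340.1] 0.7
dot [530.5   7.  272.6] 0.9
tab1 [ 618.2 -182.5  288.8] 1.3
tab2 [ 577.4 -164.   285.3] 2.4
tab on 290 [ 618.31538644 -182.89291071  290.        ] [ 575.69682315 -162.26955322  290.        ]
[654.73287251 -50.73024181 348.        ] [530.01638372   7.36481969 274.        ]
foot edge ang -23.708565068196584
foot edge ang -108.95850432026063
foot edge ang 154.0617408664072
```

```bash
cat >> h.py <<'E'
YAW=np.radians(-25.3); mx=np.array([np.cos(YAW),np.sin(YAW)]); my=np.array([-mx[1],mx[0]])
HOP=np.array([655.5,-50.8]); RING=np.array([536.6,4.8])
def go(xy,z,th):
    "units (50 mm / 8 deg) from now to TCP xy,z, tool-x heading th deg: spin first, then shift"
    s=ctrl.observe(); M=R.from_quat(s['tool_rot'],scalar_first=True).as_matrix(); t0=np.degrees(np.arctan2(M[1,0],M[0,0]))
    a=np.radians(th); d=np.array([*xy,z])-s['ee_pos']
    T=np.array([[np.cos(a),np.sin(a),0],[np.sin(a),-np.cos(a),0],[0,0,-1]])
    print('th',t0.round(2),'pos',s['ee_pos'].round(1),'t',s['time'],'| spin',((t0-th)/8).round(3),'shift',(T@d/50).round(3),'tilt z',M[:,2].round(3))
E
python3 -m pendant '[[[0,0,-0.4,-0.8,1],[0,0,-0.4,-0.8,1],[0,0,-0.4,-0.8,1],[0,0,-0.4,-0.8,1],[0,0,-0.4,-0.8,1],[0,0,0,-0.8,1],[0,0,0,-0.775,1]]]' 20
python3 -m pendant '[[[0.4,0.14,0,0,1],[0.85,0.29,0,0,1],[0.85,0.29,0,0,1],[0.85,0.29,0,0,1],[0.85,0.29,0,0,1],[0.85,0.29,0,0,1],[0.85,0.29,0,0,1],[0.85,0.29,0,0,1],[0.85,0.29,0,0,1],[0.85,0.29,0,0,1],[0.85,0.29,0,0,1],[0.85,0.29,0,0,1]]]'
python3 -c "
from h import *
go(HOP-180*my,360,64.7); print(ctrl.observe()['finger_gap'])
im=shot('wrist','w1'); shot('scene','s1')
print(proj(im,[*(HOP-138.5*my),290]),proj(im,[*HOP,348]))
"
```

```text
time: 0.85
ee_pos: [214.8, -587.0, 403.3]
tool_rot: [0.001, 0.844, 0.537, -0.0]
ft_force: [-0.7, 0.7, -1.1]
finger_gap: 38.1
grip_force: 0.0
time: 2.05
ee_pos: [574.6, -215.8, 402.5]
tool_rot: [-0.0, 0.845, 0.535, -0.0]
ft_force: [-0.2, 0.1, -0.4]
finger_gap: 0.7
grip_force: 0.0
th 64.7 pos [ 574.6 -215.8  402.5] t 2.05 | spin 0.0 shift [0.074 0.052 0.851] tilt z [-0.  0. -1.]
0.7010625135119237
[257.22221554 156.70868145] [ 260.89989955 -197.73045626]
```

View pics/w1.png

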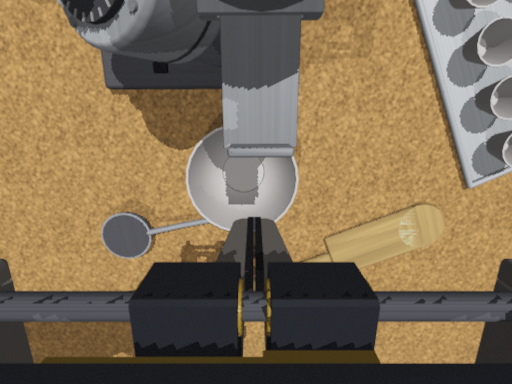

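The wrist picture shows the tab level at (228–293, 152), 5 px from where I predicted it, with the closed fingers lined up behind it and the bowl below. I'll go down and push.

```bash
python3 -m pendant '[[[0.07,0.05,0.25,0,1],[0,0,0.3,0,1],[0,0,0.3,0,1],[0.3,0,0,0,1],[0.25,0,0,0,1],[0.15,0,0,0,1],[0.15,0,0,0,1],[0.15,0,0,0,1],[0.1,0,0,0,1]]]'
python3 -c "
from h import *
s=ctrl.observe(); print(s['ft_force'],(HOP-s['ee_pos'][:2])@my)"
```

```text
time: 3.05
ee_pos: [601.2, -164.9, 360.5]
tool_rot: [0.0, 0.845, 0.535, -0.0]
ft_force: [-1.3, -2.2, -0.8]
finger_gap: 0.4
grip_force: 1.3
[-1.33543228 -2.24776444 -0.84797347] 126.40941812717665
```

```bash
python3 -m pendant '[[[0.1,0,0,0,1],[0.1,0,0,0,1],[0.1,0,0,0,1],[0,0,0,0,1]]]'
python3 -m pendant '[[[0.06,0,0,0,1],[0.06,0,0,0,1]]]' | grep -E 'ft|ee'
python3 -m pendant '[[[0.04,0,0,0,1],[0.04,0,0,0,1],[0,0,0,0,1]]]'| grep -E 'ft|ee'
python3 -c "
from h import *
s=ctrl.observe(); print(s['ft_force'],(HOP-s['ee_pos'][:2])@my)"
```

```text
time: 3.45
ee_pos: [607.8, -151.3, 360.3]
tool_rot: [0.0, 0.845, 0.535, 0.0]
ft_force: [-0.3, 1.2, 0.3]
finger_gap: 0.6
grip_force: 0.0
ee_pos: [610.0, -146.7, 360.3]
ft_force: [-4.9, -9.2, 2.3]
ee_pos: [610.3, -146.1, 360.3]
ft_force: [-8.2, -16.9, 3.7]
[ -8.1573631  -16.89019838   3.6707816 ] 105.46848198453834
```

```bash
python3 -m pendant '[[[0,0,0,0,1],[-0.3,0,0,0,1],[-0.5,0,-0.3,0,1],[0,0,-0.9,-0.9,1],[0,0,-0.9,-0.95,1],[0,0,0,-0.95,1],[0,0,0,-0.95,-1],[0,0,0,-0.95,-1],[0,0,0,-0.95,-1],[0,0,0,-0.95,-1],[0,0,0,-0.95,-1],[0,0,0,-0.95,-1]]]'
python3 -m pendant '[[[0,0,0,-0.9,-1],[0,0,0,-0.9,-1],[0,0,0,-0.9,-1],[0,0,0,-0.9,-1],[0,0,0,-0.9,-1],[0,0,0,-0.75,-1]]]'
python3 -c "
from h import *
go(RING-3*mx,460,174.7); print(ctrl.observe()['joint_pos'])
go(RING-3*mx,343,174.7)"
```

```text
time: 5.15
ee_pos: [594.7, -178.9, 465.1]
tool_rot: [0.0, 0.399, 0.917, 0.001]
ft_force: [-1.0, -0.8, -0.2]
finger_gap: 46.3
grip_force: 0.0
time: 5.75
ee_pos: [594.7, -178.9, 465.1]
tool_rot: [0.0, 0.044, 0.999, 0.001]
ft_force: [-0.9, -0.9, -0.5]
finger_gap: 92.0
grip_force: 0.0
th 174.99 pos [ 594.7 -178.9  465.1] t 5.75 | spin 0.037 shift [1.552 3.572 0.102] tilt z [ 0.001  0.001 -1.   ]
[-2.95173223e-01  2.40526032e-01  1.43398839e+00  1.20741864e-03
  1.46673458e+00 -1.77873189e+00]
th 174.99 pos [ 594.7 -178.9  465.1] t 5.75 | spin 0.037 shift [1.552 3.572 2.442] tilt z [ 0.001  0.001 -1.   ]
```

```bash
python3 -m pendant '[[[0.3,0.65,0,0,-1],[0.31,0.73,0,0,-1],[0.31,0.73,0,0,-1],[0.31,0.73,0,0,-1],[0.31,0.73,0,0,-1],[0,0,0.5,0,-1],[0,0,0.5,0,-1],[0,0,0,0,-1]]]'
python3 -c "
from h import *
go(RING-3*mx,343,174.7)
im=shot('wrist','w2'); axis=np.array([*(-.5*mx),.866]); print(proj(im,np.array([*RING,260])+15*axis), proj(im,np.array([*RING,260])-15*axis))
tt=shot('top','t2'); 
a=cv2.resize(im['color'],(512,384)); b=cv2.resize(tt['color'][120:220,200:280],(307,384),interpolation=2); cv2.imwrite('pics/c2.png',np.hstack([a,b[:,:280]]))
"
```

```text
time: 6.55
ee_pos: [533.0, 6.3, 412.4]
tool_rot: [-0.002, 0.046, 0.999, 0.0]
ft_force: [-0.3, -0.7, 0.6]
finger_gap: 92.3
grip_force: 0.0
th 174.74 pos [533.    6.3 412.4] t 6.55 | spin 0.005 shift [-0.017 -0.004  1.388] tilt z [-0.005  0.001 -1.   ]
[254.59009291 201.4853608 ] [248.92708811 207.42313478]
```

View pics/c2.png

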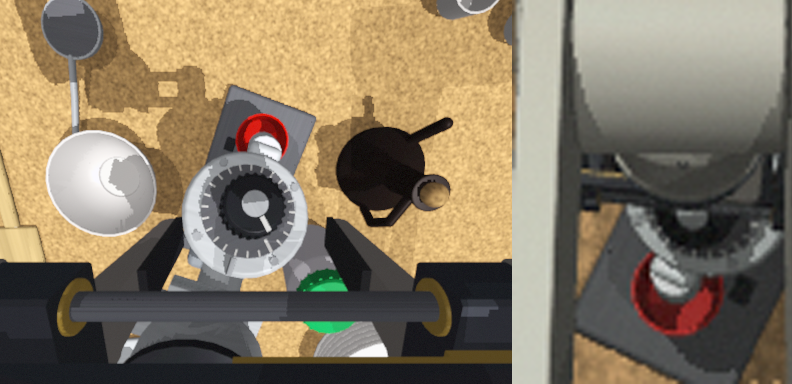

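The wrist view shows the ring face dot at (256,204), 2.5 px from the prediction, and the white pointer reaching to (268,230). The bystanders haven't moved. I'll add a pointer-angle helper, then go down and grip.

```bash
cat >> h.py <<'E'
AX=np.array([*(-.5*mx),.866]); E1=np.array([*(.866*mx),.5]); E2=np.array([*my,0])
P0=np.array([*RING,260.])+15*AX
def pointer(im):
    "angle (deg) of the white pointer about the ring axis, by unwrapping the face"
    bg=im['color'].max(2).astype(float); an=np.arange(0,360,1.5); rr=np.arange(14,23,1)
    # centre on the silver dot near its predicted pixel
    u0=proj(im,P0); pts=[]
    x,y=np.round(u0).astype(int); w=bg[y-12:y+13,x-12:x+13]
    v=[]
    for a in np.radians(an):
        uv=np.array([proj(im,P0+r*(np.cos(a)*E1+np.sin(a)*E2)) for r in rr],np.float32)
        v.append(cv2.remap(bg.astype(np.float32),uv[:,0:1],uv[:,1:2],cv2.INTER_LINEAR).mean())
    v=np.array(v); k=v.argmax(); i=(k+np.arange(-8,9))%len(v); q=np.clip(v[i]-np.median(v),0,None)
    off=(q*np.arange(-8,9)).sum()/q.sum()*1.5
    return an[k]+off, v.max(), np.median(v)
E
python3 -c "
from h import *
print(pointer(load('w2')), pointer(load('top0')))"
python3 -m pendant '[[[0,0,0.5,0,-1],[0,0,0.4,0,-1],[0,0,0.25,0,-1],[0,0,0.2,0,-1],[0,0,0,0,-1]]]'
python3 -m pendant '[[[0,0,0,0,0.2],[0,0,0,0,1],[0,0,0,0,1],[0,0,0,0,1],[0,0,0,0,1]]]' 25
python3 -c "
from h import *
go(RING-3*mx,345,174.7);s=ctrl.observe(); print(s['ft_force'],s['torque'],s['finger_gap'],s['grip_force'])
print(pointer(shot('wrist','w3')))"
```

```text
(np.float64(43.63073895543936), np.float32(225.71637), np.float32(44.705185)) (np.float64(43.369229646863076), np.float32(150.91525), np.float32(30.2551))
time: 7.15
ee_pos: [534.3, 5.6, 347.2]
tool_rot: [-0.0, 0.046, 0.999, 0.0]
ft_force: [0.3, -0.5, -0.4]
finger_gap: 91.7
grip_force: 0.0
time: 7.65
ee_pos: [534.4, 5.2, 348.0]
tool_rot: [0.0, 0.046, 0.999, -0.001]
ft_force: [-0.4, -2.2, 1.4]
finger_gap: 56.3
grip_force: 24.6
th 174.71 pos [534.4   5.2 348. ] t 7.65 | spin 0.001 shift [0.012 0.016 0.06 ] tilt z [ 0.    -0.001 -1.   ]
[-0.43356597 -2.20171057  1.43973632] [-0.45929865 -0.00915697 -0.07296863] 56.28942199854666 24.61338847875595
(np.float64(43.502040653330695), np.float32(148.07205), np.float32(30.556532))
```

Ring gripped (gap 56.3 mm), and the pointer reading agrees across all three views. Now I'll turn clockwise.

```bash
python3 -m pendant '[[[0,0,0,0.6,1],[0,0,0,0.6,1],[0,0,0,0.6,1],[0,0,0,0.6,1],[0,0,0,0.6,1],[0,0,0,0.6,1],[0,0,0,0.6,1],[0,0,0,0.6,1],[0,0,0,0,1]]]'
python3 -c "
from h import *
go(RING-3*mx,345,134.7);s=ctrl.observe(); print(s['ft_force'],s['torque'],s['finger_gap'],s['grip_force'])
print(pointer(shot('wrist','w4')))"
```

```text
time: 8.6
ee_pos: [534.4, 5.8, 348.2]
tool_rot: [0.0, 0.373, 0.928, 0.0]
ft_force: [-2.4, -1.9, 4.1]
finger_gap: 56.4
grip_force: 26.0
th 136.25 pos [534.4   5.8 348.2] t 8.6 | spin 0.193 shift [ 0.011 -0.004  0.064] tilt z [ 0.001  0.    -1.   ]
[-2.37987057 -1.93533326  4.09312235] [ 0.26899101 -0.30547434  0.37957851] 56.36388559237621 26.03646218776703
(np.float64(22.63485888102774), np.float32(129.53526), np.float32(27.893393))
```

```bash
python3 -m pendant '[[[0,0,0,0,0],[0,0,0,0,-0.2],[0,0,0,-0.9,-0.2],[0,0,0,-0.9,-0.2],[0,0,0,-0.9,-0.2],[0,0,0,-0.9,-0.2],[0,0,0.06,-0.9,-0.2],[0,0,0,-0.5,-0.2]]]'
python3 -c "
from h import *
go(RING-3*mx,345,174.7);print(pointer(shot('wrist','w5')))"
python3 -m pendant '[[[0,0,0,0,1],[0,0,0,0,1],[0,0,0,0,1],[0,0,0,0,1]]]' 50
python3 -m pendant '[[[0,0,0,0.5,1],[0,0,0,0.5,1],[0,0,0,0.5,1],[0,0,0,0.5,1],[0,0,0,0.5,1]]]'
python3 -c "
from h import *
go(RING-3*mx,345,154.7);s=ctrl.observe(); print(s['ft_force'],s['torque'],s['finger_gap'],s['grip_force'])
print(pointer(shot('wrist','w6')))"
```

```text
time: 9.45
ee_pos: [535.4, 4.9, 346.4]
tool_rot: [0.002, 0.029, 1.0, -0.001]
ft_force: [0.9, -3.7, 10.6]
finger_gap: 57.1
grip_force: 27.0
th 176.67 pos [535.4   4.9 346.4] t 9.45 | spin 0.246 shift [0.033 0.02  0.028] tilt z [ 0.004 -0.002 -1.   ]
(np.float64(46.14647556469787), np.float32(136.48242), np.float32(30.395344))
time: 9.9
ee_pos: [535.5, 4.9, 346.4]
tool_rot: [0.002, 0.031, 1.0, -0.001]
ft_force: [-0.6, -3.0, 12.0]
finger_gap: 56.2
grip_force: 51.7
time: 10.4
ee_pos: [536.1, 5.0, 345.7]
tool_rot: [0.003, 0.205, 0.979, -0.0]
ft_force: [7.2, -8.9, -2.6]
finger_gap: 54.8
grip_force: 49.6
th 156.33 pos [536.1   5.  345.7] t 10.4 | spin 0.204 shift [0.049 0.001 0.015] tilt z [ 0.005 -0.002 -1.   ]
[ 7.15036898 -8.88771664 -2.61056268] [-0.31679609 -2.09568463  0.84049021] 54.765611962258944 49.581273794174194
(np.float64(33.66432993668934), np.float32(129.48503), np.float32(32.335667))
```

Closure 0 is a 46 mm gap, so the fingers never let go and the ring came back with them. I'll use −0.6 or less to release. For now I'll keep turning with the firmer grip.

```bash
python3 -m pendant '[[[0,0,0,0.5,1],[0,0,0,0.5,1],[0,0,0,0.5,1],[0,0,0,0.5,1],[0,0,0,0.5,1],[0,0,0,0,1]]]'
python3 -c "
from h import *
s=ctrl.observe(); print(s['ft_force'],s['torque'],s['finger_gap'],s['grip_force'])
print(pointer(shot('wrist','w7')))"
python3 -m pendant '[[[0,0,0,0,-0.7],[0,0,0,0,-0.7],[0,0,0,0,-0.7]]]'
python3 -c "
from h import *
go(RING-3*mx,345,174.7); s=ctrl.observe(); print(s['ft_force'],s['torque'],s['finger_gap'],s['grip_force'])
print(pointer(shot('wrist','w8')))"
```

```text
time: 11.05
ee_pos: [535.3, 5.4, 346.2]
tool_rot: [0.002, 0.372, 0.928, 0.0]
ft_force: [-3.9, -5.1, 9.2]
finger_gap: 55.9
grip_force: 52.5
[-3.85132872 -5.11011326  9.20612492] [ 0.52559074 -0.90026307  0.9925787 ] 55.92927930878734 52.505255341529846
(np.float64(22.447096639768375), np.float32(129.52083), np.float32(28.048176))
time: 11.4
ee_pos: [534.1, 5.9, 344.3]
tool_rot: [-0.0, 0.372, 0.928, -0.0]
ft_force: [0.5, 0.1, -0.8]
finger_gap: 76.9
grip_force: 0.0
th 136.35 pos [534.1   5.9 344.3] t 11.4 | spin -4.794 shift [ 0.004  0.003 -0.015] tilt z [-0.001  0.    -1.   ]
[ 0.54331671  0.11700168 -0.78987541] [ 0.0148606  -0.09807442 -0.02983757] 76.89322628403288 0.0
(np.float64(22.646859661739775), np.float32(129.26129), np.float32(28.818089))
```

```bash
python3 -c "
from h import *
im=load('w8'); print(proj(im,P0))
x,y=proj(im,P0).astype(int); cv2.imwrite('pics/c8.png',cv2.resize(im['color'][max(0,y-70):y+70,x-90:x+90],None,fx=4,fy=4,interpolation=2))"
```

```text
[249.85264195 235.44386941]
```

View pics/c8.png

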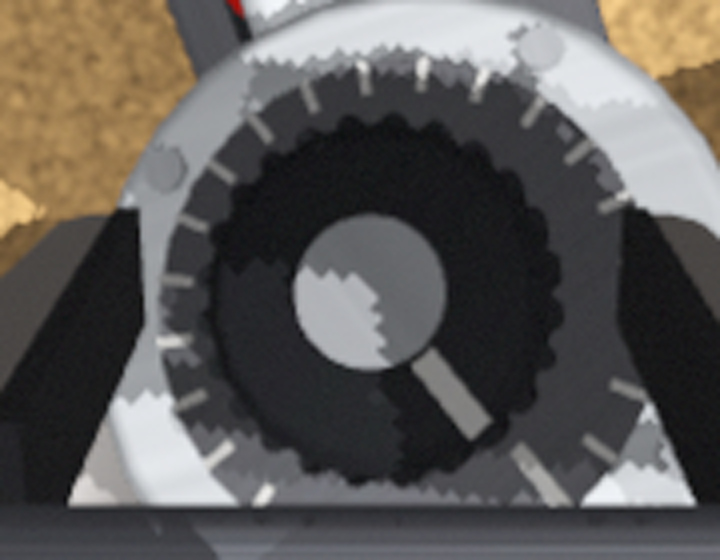

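The crop shows the face dot centred at (370,292), about 3 px off my prediction, with the pointer running to (468,425) and the index mark at (540,475). The centre error biases the angle, so I'll re-centre.

```bash
cat >> h.py <<'E'
def dotfix(im):
    "re-centre P0 on the dark knob's silver dot in this picture (flood of the centre, plane of the face)"
    return None
E
python3 - <<'E'
from h import *
def onface(im,uv,h=15):
    c,d=ray(im,*uv); n=AX; p=np.array([*RING,260.])+h*AX; return c+d*((p-c)@n)/(d@n)
w8=load('w8'); x,y=proj(w8,P0).astype(int); f=lambda u,v:(x-90+(u+.5)/4-.5,max(0,y-70)+(v+.5)/4-.5)
c8=onface(w8,f(370,292)); c2=onface(load('w2'),(255.7,204)); ct,e=two(w8,f(370,292),load('w2'),(255.7,204))
print('offset e1,e2',[( (c-P0)@E1,(c-P0)@E2) for c in (c8,c2)], 'two',((ct-P0)@E1,(ct-P0)@E2,(ct-P0)@AX),e)
ang=lambda p:np.degrees(np.arctan2(p@E2,p@E1))
print('w8 pointer',ang(onface(w8,f(468,425))-c8))
t2=onface(load('w2'),(268,231))-c2; print('w2',ang(t2))
i8=onface(w8,f(540,475),-15); print('index',ang(i8-(P0-30*AX)-(c8-P0)))
import h
for n in ('w2','w3','top0','w5','w6','w7','w8'):
    im=load(n); h.P0=np.array([*RING,260.])+15*AX+((c8-P0)@E1)*E1+((c8-P0)@E2)*E2; print(n,h.pointer(im)[0].round(1))
E
```

```text
offset e1,e2 [(np.float64(1.4333388375410472), np.float64(0.38234307843300813)), (np.float64(1.6866274697094303), np.float64(1.5019626698701114))] two (np.float64(2.083330312071285), np.float64(0.9947589713185275), np.float64(3.155180919282873)) 0.692268671169082
w8 pointer 21.059068708639884
w2 42.37899063022539
index 23.69687183952549
w2 46.2
w3 45.8
top0 45.9
w5 48.9
w6 35.4
w7 23.0
w8 23.3
```

The ring follows at about 0.6 of the tool's spin, and in the long run that looks linear, so this isn't the stop yet. I'll do another clockwise stroke.

```bash
cat >> h.py <<'E'
P0=P0+1.5*E1+0.8*E2
E
python3 -m pendant '[[[0,0,0,-0.9,-0.7],[0,0,0,-0.9,-0.7],[0,0,0,-0.9,-0.7],[0,0,0,-0.9,-0.7],[0,0,0,-0.9,-0.7],[0,0,0,-0.5,-0.7],[0,0,0,0,-0.7]]]'
python3 -c "
from h import *
print(pointer(shot('wrist','w9')))"
python3 -m pendant '[[[0,0,0,0,1],[0,0,0,0,1],[0,0,0,0,1]]]' 50
python3 -m pendant '[[[0,0,0,0.5,1],[0,0,0,0.5,1],[0,0,0,0.5,1],[0,0,0,0.5,1],[0,0,0,0.5,1]]]'
python3 -c "
from h import *
s=ctrl.observe(); print(s['ft_force'],s['torque'],s['finger_gap'],s['grip_force'])
print(pointer(shot('wrist','w10')))"
python3 -m pendant '[[[0,0,0,0.5,1],[0,0,0,0.5,1],[0,0,0,0.5,1],[0,0,0,0.5,1],[0,0,0,0.5,1]]]'
python3 -c "
from h import *
s=ctrl.observe(); print(s['ft_force'],s['torque'],s['finger_gap'],s['grip_force'])
print(pointer(shot('wrist','w11')))"
```

```text
time: 12.15
ee_pos: [534.2, 5.8, 344.4]
tool_rot: [-0.0, 0.032, 0.999, 0.0]
ft_force: [-0.4, 0.9, -0.2]
finger_gap: 78.1
grip_force: 0.0
(np.float64(22.98979157909519), np.float32(213.80968), np.float32(32.918564))
time: 12.5
ee_pos: [534.2, 5.0, 344.6]
tool_rot: [-0.0, 0.032, 0.999, -0.001]
ft_force: [0.0, -1.3, 0.1]
finger_gap: 56.7
grip_force: 49.0
time: 13.0
ee_pos: [534.4, 5.7, 344.8]
tool_rot: [0.0, 0.207, 0.978, 0.0]
ft_force: [2.9, -3.9, -6.2]
finger_gap: 55.0
grip_force: 49.6
[ 2.91354953 -3.90825338 -6.20931232] [ 0.80186384 -1.21184969  0.98934648] 54.973710795241765 49.60888087749481
(np.float64(10.312104399770151), np.float32(130.17274), np.float32(32.51036))
time: 13.55
ee_pos: [534.3, 6.3, 345.6]
tool_rot: [0.0, 0.372, 0.928, 0.001]
ft_force: [-3.5, 0.7, 3.3]
finger_gap: 55.6
grip_force: 51.4
[-3.47294671  0.68905844  3.26031288] [ 1.4734886  -0.43649776  2.27318033] 55.57458114222658 51.40764355659485
(np.float64(358.95517135741324), np.float32(129.6084), np.float32(28.531467))
```

```bash
python3 -m pendant '[[[0,0,0,0,1],[0,0,0,0,-0.7],[0,0,0,0,-0.7],[0,0,0,-0.9,-0.7],[0,0,0,-0.9,-0.7],[0,0,0,-0.9,-0.7],[0,0,0,-0.9,-0.7],[0,0,0,-0.9,-0.7],[0,0,0,-0.5,-0.7],[0,0,0,0,-0.7]]]'
python3 -c "
from h import *
print(pointer(shot('wrist','w12')))"
python3 -m pendant '[[[0,0,0,0,1],[0,0,0,0,1],[0,0,0,0,1]]]' 50
python3 -m pendant '[[[0,0,0,0.5,1],[0,0,0,0.5,1],[0,0,0,0.5,1],[0,0,0,0.5,1]]]'
python3 -c "
from h import *
s=ctrl.observe(); print(s['ft_force'],s['torque'],s['finger_gap'],s['grip_force'])
print(pointer(shot('wrist','w13')))"
```

```text
time: 14.6
ee_pos: [534.2, 5.7, 344.4]
tool_rot: [-0.0, 0.032, 0.999, 0.0]
ft_force: [-0.5, -0.1, 0.7]
finger_gap: 77.9
grip_force: 0.0
(np.float64(359.5705798063599), np.float32(214.58528), np.float32(32.891655))
time: 14.95
ee_pos: [534.2, 4.9, 344.6]
tool_rot: [-0.0, 0.033, 0.999, -0.001]
ft_force: [0.4, -1.3, -0.5]
finger_gap: 57.0
grip_force: 48.9
time: 15.35
ee_pos: [532.8, 6.1, 344.8]
tool_rot: [-0.002, 0.171, 0.985, -0.0]
ft_force: [-13.0, 4.6, 10.7]
finger_gap: 54.8
grip_force: 50.1
[-13.02942348   4.55565393  10.74682958] [0.60611366 2.27605213 1.65828462] 54.82098994119858 50.14918863773346
(np.float64(-0.7074774315277406), np.float32(129.64334), np.float32(31.810493))
```

The ring stayed at about 0° while the tool turned and the torque built, so the burrs are touching, and the pointer sits at the index. Now I'll back it off.

```bash
python3 -m pendant '[[[0,0,0,0,1],[0,0,0,0,-0.7],[0,0,0,0,-0.7],[0,0,0,0.9,-0.7],[0,0,0,0.9,-0.7],[0,0,0,0.9,-0.7],[0,0,0,0.9,-0.7],[0,0,0,0,-0.7]]]'
python3 -c "
from h import *
print(pointer(shot('wrist','w14'))); go(RING-3*mx,345,129.7)"
python3 -m pendant '[[[0,0,0,0,1],[0,0,0,0,1],[0,0,0,0,1]]]' 50
python3 -m pendant '[[[0,0,0,-0.6,1],[0,0,0,-0.6,1],[0,0,0,-0.6,1],[0,0,0,-0.6,1],[0,0,0,-0.6,1],[0,0,0,-0.6,1],[0,0,0,-0.6,1],[0,0,0,-0.6,1],[0,0,0,-0.6,1],[0,0,0,-0.6,1],[0,0,0,0,1]]]'
python3 -c "
from h import *
print(pointer(shot('wrist','w15')))"
python3 -m pendant '[[[0,0,0,0,-0.7],[0,0,0,0,-0.7],[0,0,0,0,-0.7]]]'
python3 -c "
from h import *
print(pointer(shot('wrist','w16'))); go(RING-3*mx,345,129.7)"
```

```text
time: 16.2
ee_pos: [534.5, 5.7, 344.7]
tool_rot: [0.0, 0.412, 0.911, 0.0]
ft_force: [-0.6, 0.6, -0.1]
finger_gap: 78.0
grip_force: 0.0
(np.float64(357.184031390215), np.float32(186.13606), np.float32(28.755913))
th 131.63 pos [534.5   5.7 344.7] t 16.25 | spin 0.242 shift [ 0.014 -0.005 -0.007] tilt z [ 0.  0. -1.]
time: 16.55
ee_pos: [534.7, 6.1, 344.7]
tool_rot: [0.0, 0.41, 0.912, 0.001]
ft_force: [1.4, 0.9, -3.4]
finger_gap: 56.6
grip_force: 48.4
time: 17.65
ee_pos: [533.1, 4.9, 345.6]
tool_rot: [-0.001, 0.003, 1.0, -0.001]
ft_force: [-9.6, -2.0, 11.3]
finger_gap: 56.5
grip_force: 52.1
(np.float64(29.221132031587302), np.float32(217.83768), np.float32(30.908962))
time: 18.0
ee_pos: [534.4, 5.8, 344.6]
tool_rot: [0.0, 0.004, 1.0, 0.0]
ft_force: [-0.6, 0.9, 0.3]
finger_gap: 77.3
grip_force: 0.1
(np.float64(30.35783661223502), np.float32(212.12814), np.float32(33.53738))
th 179.51 pos [534.4   5.8 344.6] t 18.05 | spin 6.227 shift [ 0.01  -0.004 -0.009] tilt z [-0.  0. -1.]
```

The ring is on click 2 (30.4°). One more identical stroke should do it.

```bash
python3 -m pendant '[[[0,0,0,0.9,-0.7],[0,0,0,0.9,-0.7],[0,0,0,0.9,-0.7],[0,0,0,0.9,-0.7],[0,0,0,0.9,-0.7],[0,0,0,0.9,-0.7],[0,0,0,0.6,-0.7],[0,0,0,0,-0.7],[0,0,0,0,1],[0,0,0,0,1],[0,0,0,0,1]]]' 50 | tail -3
python3 -m pendant '[[[0,0,0,-0.6,1],[0,0,0,-0.6,1],[0,0,0,-0.6,1],[0,0,0,-0.6,1],[0,0,0,-0.6,1],[0,0,0,-0.6,1],[0,0,0,-0.6,1],[0,0,0,-0.6,1],[0,0,0,-0.6,1],[0,0,0,-0.6,1],[0,0,0,0,1]]]'
python3 -c "
from h import *
print(pointer(shot('wrist','w17')))"
python3 -m pendant '[[[0,0,0,0,-0.7],[0,0,0,0,-0.7],[0,0,0,0,-0.7]]]' | tail -3
python3 -c "
from h import *
print(pointer(shot('wrist','w18'))); go(RING-3*mx,345,129.7)"
```

```text
ft_force: [0.3, 1.1, -3.8]
finger_gap: 56.8
grip_force: 48.5
time: 20.25
ee_pos: [533.0, 4.9, 345.6]
tool_rot: [-0.001, 0.002, 1.0, -0.001]
ft_force: [-9.9, -2.0, 11.8]
finger_gap: 56.7
grip_force: 51.9
(np.float64(59.21665919807471), np.float32(191.83453), np.float32(30.958332))
ft_force: [-0.4, -0.8, -1.0]
finger_gap: 76.8
grip_force: 0.1
(np.float64(58.50459610041717), np.float32(209.31815), np.float32(33.80051))
th 179.51 pos [534.4   5.8 344.5] t 20.65 | spin 6.227 shift [ 0.01  -0.004 -0.009] tilt z [-0.  0. -1.]
```

The ring reads 58.5°, which is click 4. I'll retreat straight up and check the ring and the gate.

```bash
python3 -m pendant '[[[0,0,0,0,-1],[0,0,0,0,-1],[0,0,-0.4,0,-1],[0,0,-0.8,0,-1],[0,0,-0.8,0,-1],[0,0,-0.8,0,-1],[0,0,-0.4,0,-1],[0.6,0,0,0,-1],[0.8,0,0,0,-1],[0.8,0,0,0,-1],[0.6,0,0,0,-1],[0,0,0,0,-1]]]'
python3 -c "
from h import *
im=shot('wrist','w19'); t=shot('top','t3'); s=shot('scene','s3')
print(pointer(im),pointer(s)); print('tab shut expected px',proj(s,[*(HOP-92.5*my),290]),proj(s,[*(HOP-135*my),290]))
b=cv2.resize(s['color'][150:280,150:310],(472,384),interpolation=2); cv2.imwrite('pics/c19.png',np.hstack([cv2.resize(im['color'],None,fx=.64,fy=.64)[:245].repeat(1,0),np.zeros((0,328,3),np.uint8)]) if 0 else np.hstack([b,np.vstack([cv2.resize(im['color'],(328,246)),np.zeros((138,328,3),np.uint8)])]))"
```

```text
time: 21.85
ee_pos: [391.6, 6.9, 505.2]
tool_rot: [0.0, 0.004, 1.0, -0.0]
ft_force: [0.9, 0.2, -0.2]
finger_gap: 91.6
grip_force: 0.0
(np.float64(13.554144358383043), np.float32(60.532986), np.float32(39.693035)) (np.float64(59.14890775081923), np.float32(179.00359), np.float32(66.1053))
tab shut expected px [197.68859812 181.83944988] [191.37025063 172.07320582]
```

View pics/c19.png

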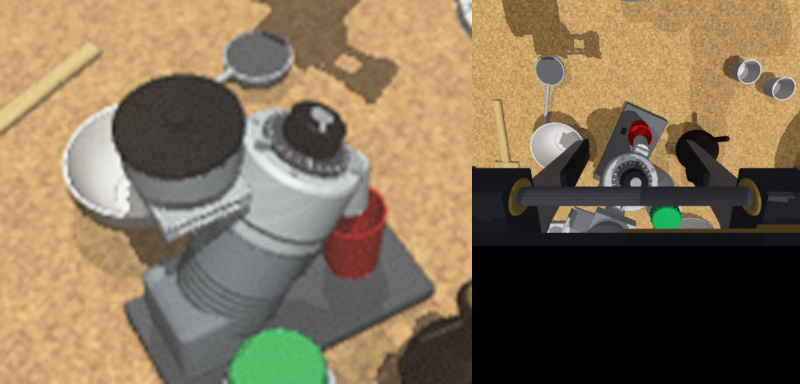

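The tab is now hidden behind the hopper, as expected with the gate shut. The unobstructed scene view reads the pointer at 59°, and the bystanders haven't moved. Handing in.

```bash
python3 -c "
from plant import ctrl
print(ctrl.finish_job())"
```

```text
the job is handed in; nothing more can be done
None
```

I pushed the gate shut, turned the ring to burr contact, backed it off four clicks (pointer at about 59° of 60°), released the mill and handed the job in; no verdict came back.

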